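Hold the drain rocker at the flag

ROBOT

A 6-joint arm with a two-finger parallel gripper is mounted at the origin on the work surface. World frame = base frame: x ahead of the robot, y to its left, z up, the work surface at z = 0. Lengths are in m, angles in rad, forces in N, time in s.
With the tool pointing down it reaches from about 0.35 to 0.875 m from the base axis. Payload 15.5 kg.
Tool frame: the origin (TCP) lies at the very end of the fingers, on their centre line; the grasp point (between the pads) lies 19 mm behind it (robot.pinch_z is the distance from the TCP to the grasp point, in m); z points along the fingers, y is the line along which they close (so a half turn about z gives the same grasp; the last joint's range is limited). The gripper opens to 85 mm and grips with 20 to 120 N. Pads are 22 mm wide; open, the fingers measure 114 mm over their backs; the gripper's body (76 mm by 85 mm) begins 54 mm behind the grasp point. The pads swing forward as they close: fully open they stand 13 mm farther back than shut.
Start: joints at [1.026, 0.494, 1.345, -0, 1.302, -0.096], TCP at [0.271, 0.563, 0.231] pointing down, gripper open.
Joint ranges: [-2.91, 2.91], [-0.82, 2.16], [0.22, 2.67], [-1.22, 4.37], [0.12, 2.79], [-3.08, 3.08]. Speed limits (rad/s): [1.89, 1.89, 2.57, 3.01, 3.01, 3.01].

INTERFACE

Orientations are given as a unit quaternion [w, x, y, z].
In Python, from plant import robot gives the robot as it stands. The module is installed in compiled form; this text tells all that it offers.
- The arm moves only by the tool send_rows, never from a script. Its argument "rows" is a list of rows, each a list of 6 numbers: the shift along the tool's x, y, z in units of 40 mm (1.0 is 40 mm), then the turn, a rotation vector about the tool's x, y, z in units of 8 degrees (1.0 is 8 degrees). A call has 1 to 12 rows; each row shifts and turns the commanded pose from where the row before left it, along the tool's axes as they then stand; what a row does not reach is not made up. A row lasts 1/8 s, in which the tool goes at most 62.5 mm and 10.7 degrees, less where a joint would pass 70% of its speed; a pose out of reach is approached as far as the arm can. A call is refused whole if a number of a shift passes 1 or a number of a turn 1, either way. A call with a gripper value outside its range is refused whole. "gripper" is the finger opening in mm, from 0 to 85.4, set as the call begins (left out, the last holds). The fingers move at their own pace and stop on an object; the grip force is fixed at half the most. Time passes only in rows, so rows that do not move let the fingers close. It gives the time, the measured TCP pose, the force, the opening and the grip force at its end, in the units of the state.
- robot.state(): the state, without advancing time (a new reading comes with each control period).
- robot.get_image(name): name is "scene" or "top" or "wrist"; returns a dict with "color" (384x512x3 uint8, red, green, blue), "z_map" (384x512 float32, m along the optical axis (not along the pixel's ray), 0 where there is no reading), "fx", "fy", "cx", "cy" (pixels), "view" (4x4, takes a point from world to camera coordinates); the wrist camera has in their place "mount" (4x4, takes a point from camera to tool coordinates, whose origin is the TCP and whose axes are the flange's). Camera axes: x right, y down, z forward; pixel columns grow to the right and rows downward; lengths in m; the calibration is good to about 2 mm. A picture is of the moment at which its call begins: read the wrist's pose just before it.
- robot.hand_in(): hands the job in; it is judged then, once.
The state is a dict: "clock": time; "q": joint angles; "joint_velocities": joint speeds; "joint_efforts": joint torques, N m; "tool_pos": TCP position; "ee_rot": TCP orientation; "ft_force": force on the tool from outside, world axes, zero at the start; "wrist_torque": the same for the moment, N m; "grip_width": opening from 0.0 (shut) to 1.0 (fully open); "grasp_force": force on a finger pad.
Only numpy, scipy, OpenCV 4.12 (cv2) and the standard library are available. Lean on these libraries where they do the work, as an engineer would, in place of code of your own. Each camera call takes 0.05 s, during which the arm holds its last target. There are 200 camera calls.

TASK

Freshly sealed boxes are clipped on the top-heavy drain rocker, which lies tipped onto its right-hand rest. Working it only by its sprung crank handle, bring the pointer to the marker flag and keep it within the width of the flag for five seconds without a break, so that the sealer drains evenly; then lower the rocker gently back onto the same rest and let go of the handle. Do not let it race, slam or go over onto the left-hand rest, keep off the tray, the boxes and the flag, and leave the other things on the bench where they are.

Things in the scene. Friction and masses are not known exactly. Their poses are not given: they have to be found in the camera images.
- stand: Fixed stand: steel base plate 250 x 480 x 12 mm, two grey uprights carrying a level axle 150 mm above the bench. Origin: centre of the base's underside, right below the axle's middle. x runs along the axle away from the robot, y to the robot's left, z up; yaw up to 0.2 rad. Crank handle on the near (-x) side, dial with pointer and flag on the far side; a rest under each tray end.
- axle (a point): Middle of the axle, 150 mm above the bench, with the stand's axes. The rocker, handle and marker all turn about the axle, the line through this point along the stand's x.
- rocker (a joint): Tilt of the rocker (tray, boxes, pointer). 0: level, pointer straight up; positive: pointer leans to the stand's +y (left), left end down. Stops at -0.24 rad (right-hand rest, the start) and +0.24 (left). Top-heavy: nominal inertia 0.054 kg m2, gravity tips it away from level by 0.19 N m per rad; damping 0.003 N m s/rad, friction 0.0006 N m. With the handle held still it is unstable (0.7 s).
- tray: Wire tray 124 x 444 mm with two large boxes (100 x 80 x 56 mm) at its ends, two small ones between, and the black pointer; not to be touched. Origin on the axle, rigid with the rocker. 1.9 kg nominal, varying -15..+20 %, which scales the rocker's inertia and gravity torque alike.
- small_box_r: Small wooden box 70 x 55 x 42 mm clipped on the tray 75 mm right of the axle, 0.12 kg +-15 %. Origin: centre of its underside. As its weight differs from its twin's, the rocker's balance is off centre by up to 0.027 N m either way.
- small_box_l: The like small box clipped on the tray 75 mm left of the axle, 0.12 kg +-15 %.
- handle (a joint): Angle of the crank handle relative to the rocker, same axle and sense: the handle's own lean from vertical is joint rocker + joint handle. A torsion spring joins them: torque on the rocker = 0.086 N m/rad (nominal) x this value, damping 0.006 N m s/rad; limits +-1.3 rad. 0: spring relaxed, as it hangs when let go. Handle counterweighted, light (inertia 0.002 kg m2).
- grip (a point): Middle of the black revolving sleeve on the crank: level cylinder, diameter 26 mm, 76 mm long along the stand's x, spinning freely. 166 mm from point axle towards -x; at handle lean a, y = 130 sin(a) and z = 130 cos(a) mm from the axle. Grasp from above, fingers closing along the stand's y; the tool stays upright. The crank arm (18 mm wide, 7 mm above the sleeve's centreline) is 46 mm beyond in +x.
- pointer_tip (a point): Tip of the black pointer: 160 mm from the axle's line, 114 mm from point axle along the stand's +x; y = 160 sin(tilt), z = 160 cos(tilt) mm.
- marker (a joint): Lean of the marker flag on the dial, same axle and sense as joint rocker: the pointer is at the flag's middle when joint rocker equals joint marker. Between -0.08 and 0.08 rad; stiff, stays put.
- flag (a point): Where the pointer tip should be: on the flag's centreline, 160 mm from the axle's line, in the pointer's plane. The flag is a dark steel plate 24 mm wide, 30 mm high, its lower edge 164 mm from the axle, just above the pointer's tip. The pointer is within its width while the two points are less than 12 mm apart (0.075 rad).
- jewel_box: Bystander: loose wooden box 100 x 80 x 60 mm, origin at the centre of its underside.
- sealer_jar: Bystander: amber jar, 70 mm in diameter, 100 mm high, origin at the centre of its underside.
- brush: Bystander: brush lying on the bench, about 200 mm long along its x.

How it is judged:
On the way:
1. pointer kept within the width of the flag for 5 s without a break (distance between pointer_tip and flag below 0.012 m), for 5 s.
At the end, for the whole second after the job is handed in: After the 5 s hold the rocker lies at rest on its right-hand rest again (tilt below -0.22 rad, slower than 0.05 rad/s) and the handle is let go with its spring relaxed (within 0.15 rad) (value of joint rocker below -0.22 rad and velocity of joint rocker between -0.05 and 0.05 rad/s and value of joint handle between -0.15 and 0.15 rad); the robot touches nothing.
It fails at once if the rocker goes over onto its left-hand rest (tilt above 0.22 rad) (value of joint rocker above 0.22 rad).
It fails at once if the rocker slams onto its right-hand rest (faster than 0.35 rad/s within 0.03 rad of it) or races anywhere (faster than 0.9 rad/s) ((value of joint rocker below -0.21 rad and velocity of joint rocker below -0.35 rad/s) or velocity of joint rocker above 0.9 rad/s or velocity of joint rocker below -0.9 rad/s).
It fails at once if the robot touches the tray, its boxes or the pointer (contact force between any of the arm, the fingers and tray above 0.5 N).
It fails at once if the flag is shifted (distance of flag from where it was at the start of the episode above 0.008 m).
It fails at once if a bystander is disturbed (distance of any of jewel_box, sealer_jar, brush from where it was at the start of the episode above 0.03 m).
It also fails if it takes over 67 s, if anything falls off the work surface, if the arm or the gripper's body presses on something with over 40 N, if the wrist force passes 120 N, or if a joint passes its speed limit or range.

## Working session

There is one attempt and no reset: what is moved stays moved. The work goes in short steps, Python scripts to look and compute and a tool call to move; the robot and the scene stay as the last step left them, time stands still between calls to the robot, and variables do not carry over. Pictures are saved under pics/ and viewed, at most 10 in all, crops included, and the job is handed in when it is done.

Besides the shell and the picture viewer there is one more tool, called after "Emit:" in YAML: its name, and indented under it one key for each argument. send_rows: Moves the arm, as the interface text tells. Its arguments: {"type":"object","properties":{"rows":{"type":"array","items":{"type":"array","items":{"type":"number"}}},"gripper":{"type":"number"}},"required":["rows"]}

```bash
mkdir -p pics
cat > h.py <<'E'
import numpy as np, cv2
from plant import robot
def grab(n,fn=None):
    s=robot.state(); im=robot.get_image(n)
    if fn: cv2.imwrite('pics/'+fn,im['color'][:,:,::-1])
    return s,im
def cloud(im,s=None):
    z=im['z_map']; v,u=np.mgrid[:z.shape[0],:z.shape[1]]
    P=np.stack([(u-im['cx'])/im['fx']*z,(v-im['cy'])/im['fy']*z,z],-1)
    if 'view' in im: T=np.linalg.inv(im['view'])
    P=P@T[:3,:3].T+T[:3,3]; P[z==0]=np.nan
    return P
E
python3 - <<'E'
from h import *
s,a=grab('scene','s1.png'); _,b=grab('top','t1.png')
print(s)
for i in (a,b): print(i['fx'],i['cx'],i['cy'],np.round(np.linalg.inv(i['view']),3))
E
```

```text
{'clock': 0.0, 'q': array([ 1.02651930e+00,  4.94178394e-01,  1.34613350e+00,  3.72265342e-05,
        1.30248317e+00, -9.55153297e-02]), 'joint_velocities': array([-5.14653468e-04,  6.08752908e-04,  3.90654931e-04,  4.54759823e-04,
        9.79685431e-04, -4.33032453e-05]), 'joint_efforts': array([-8.71106095e-04, -8.82150006e+01, -3.83860838e+01, -3.87479749e-04,
        9.91715788e-03, -4.70118971e-05]), 'tool_pos': array([0.27096692, 0.56281364, 0.23070242]), 'ee_rot': array([-2.06094031e-04,  2.22507556e-01,  9.74930780e-01, -5.65062817e-04]), 'ft_force': array([-0.78603931,  0.17414062,  0.88551896]), 'wrist_torque': array([ 0.01992663,  0.04716287, -0.01792328]), 'grasp_force': 0.0, 'grip_width': 1.0018619716223511}
392.4293745992862 253.1533712339677 184.01356344378644 [[ 0.115  0.796 -0.595  1.419]
 [ 0.993 -0.102  0.055 -0.076]
 [-0.017 -0.597 -0.802  1.324]
 [ 0.     0.     0.     1.   ]]
424.14666735703554 260.0833881999518 193.6101326940461 [[ 0.012 -0.989  0.147  0.336]
 [-1.    -0.013 -0.004 -0.005]
 [ 0.006 -0.147 -0.989  1.698]
 [ 0.     0.     0.     1.   ]]
```

```bash
python3 -c "
import cv2,numpy as np
cv2.imwrite('pics/both.png',cv2.resize(np.vstack([cv2.imread('pics/s1.png'),cv2.imread('pics/t1.png')]),None,fx=.78,fy=.78))"
```

```text
(no output)
```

View pics/s1.png

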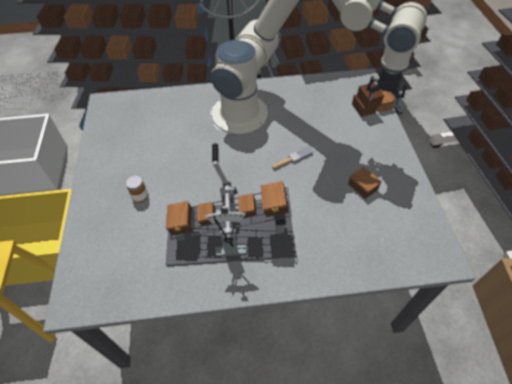

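View pics/t1.png

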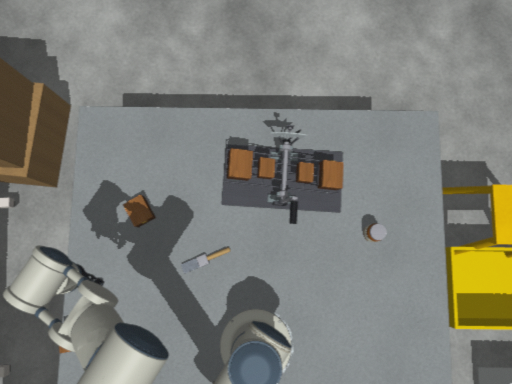

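The scene view shows the stand ahead of the robot with its handle at about (215,155). In the top view the black sleeve is at (293,211), the boxes at y≈160-175, the dial at (285,130), the brush at (207,260) and the jar at (376,232).

Run:
```python
from h import *
_,b=grab('top'); _,a=grab('scene')
P=cloud(b); C=b['color'].astype(int)
t=b['color'][105:235,205:360]; s=a['color'][145:300,150:305]
cv2.imwrite('pics/crop.png',np.hstack([cv2.resize(t,(400,335),interpolation=2),cv2.resize(s,(400,335),interpolation=2)])[:,:,::-1])
hsv=cv2.cvtColor(b['color'],cv2.COLOR_RGB2HSV)
m=((hsv[...,0]<20)&(hsv[...,1]>100)).astype(np.uint8)
n,l,st,ce=cv2.connectedComponentsWithStats(m)
for i in range(1,n):
    if st[i,4]>60 : print(ce[i].round(1),st[i,4],np.nanmedian(P[l==i],0).round(3),np.nanmax(P[l==i],0).round(3))
# sleeve
d=(C.max(-1)<25); d[:195]=0; d[230:]=0; d[:,:280]=0; d[:,310:]=0
print('sleeve',d.sum(),np.nanmean(P[d],0).round(4),np.nanpercentile(P[d],[2,98],axis=0).round(3))
np.save('/tmp/P.npy',P)
# base plate: points 8..16mm high
z=P[...,2]; mm=(z>0.006)&(z<0.02)&(P[...,0]>.35)
pl=P[mm][:,:2].astype(np.float32); pl=pl[(abs(pl[:,1]+.1)<.4)]
print('plate',len(pl),cv2.minAreaRect(pl))
```

```text
[ 29.4 129.7] 6536 [ 0.969  1.175 -0.418] [ 1.224  1.484 -0.123]
[239.7 163.7] 706 [0.659 0.062 0.235] [0.774 0.109 0.25 ]
[265.9 167.7] 334 [ 0.654 -0.031  0.197] [ 0.734 -0.002  0.213]
[330.7 174.4] 638 [ 0.642 -0.272  0.152] [ 0.73  -0.232  0.169]
[304.9 172.1] 328 [ 0.647 -0.176  0.161] [ 0.72  -0.147  0.176]
[138.4 210.3] 574 [0.509 0.46  0.06 ] [0.577 0.531 0.074]
[218.4 253.3] 84 [0.348 0.149 0.019] [0.368 0.19  0.026]
sleeve 0 [nan nan nan] [nan nan nan]
plate 5549 ((0.648030161857605, -0.09985587000846863), (0.7994643449783325, 0.5953451991081238), 89.96686553955078)<stdin>:13: RuntimeWarning: Mean of empty slice
  return np.nanmean(a, axis, out=out, keepdims=keepdims)
```

View pics/crop.png

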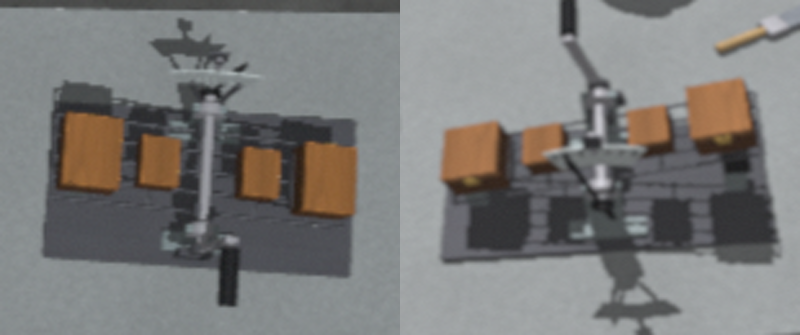

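The crop shows the plate turned slightly. The pointer leans right in the top view. The flag isn't resolved from here, so I'll check it with the wrist camera on the way.

```bash
cat >> h.py <<'E'
def boxes(im):
    """top-surface points of the two large boxes (left,right)"""
    P=cloud(im); hsv=cv2.cvtColor(im['color'],cv2.COLOR_RGB2HSV)
    m=((hsv[...,0]<20)&(hsv[...,1]>100)&(P[...,0]>.55)&(P[...,0]<.78)&(P[...,1]>-.4)&(P[...,1]<.2)&(P[...,2]>.1)).astype(np.uint8)
    return P,m
E
python3 - <<'E'
from h import *
_,b=grab('top'); P,m=boxes(b)
n,l,st,ce=cv2.connectedComponentsWithStats(m); cs=[]
for i in range(1,n):
    if st[i,4]<150: continue
    Q=P[(l==i)]; 
    for _ in range(4):
        A=np.c_[Q[:,:2],np.ones(len(Q))]; k=np.linalg.lstsq(A,Q[:,2],rcond=None)[0]; r=Q[:,2]-A@k; Q=Q[(abs(r)<max(.003,1.5*r.std()))]
    rc=cv2.minAreaRect((Q[:,:2]*1000).astype(np.float32)); c=np.array(rc[0])/1000
    print(len(Q),np.array(rc[0]).round(1),np.round(rc[1],1),round(rc[2],1),k.round(3)); cs.append([*c,k@[*c,1]])
cs=np.array(cs); cs=cs[np.argsort(cs[:,1])]; print(cs.round(4))
f=np.polyfit(cs[:,1],cs[:,0],1); print('yaw',-np.arctan(f[0]))
# axle points
z=P[...,2]; s=(z>.14)&(z<.17)&(m==0)&(P[...,0]>.58)&(P[...,0]<.72)&(abs(P[...,1]+.1)<.035)
Q=P[s]; print(len(Q)); print(np.c_[Q[:60:3]].round(3))
c=np.array([[53,100],[355,120],[350,277],[43,257]])/2.577+[205,105]
T=np.linalg.inv(b['view'])
for u,v in c:
    d=T[:3,:3]@[(u-b['cx'])/b['fx'],(v-b['cy'])/b['fy'],1]; print((T[:3,3]+d*(.012-T[2,3])/d[2]).round(3))
u,v=293.8,211; d=T[:3,:3]@[(u-b['cx'])/b['fx'],(v-b['cy'])/b['fy'],1]; print('sleeve',(T[:3,3]+d*(.287-T[2,3])/d[2]).round(3))
E
```

```text
424 [662.2  59.1] [ 77.4 101.1] 86.8 [0.012 0.225 0.215]
188 [658.1 -34.8] [69.7 50.9] 0.5 [0.021 0.202 0.191]
376 [ 643.9 -278.6] [ 75.3 100.5] 87.0 [0.002 0.226 0.215]
187 [ 649.4 -180.1] [53.3 70. ] 88.5 [0.034 0.201 0.175]
[[ 0.6439 -0.2786  0.1534]
 [ 0.6494 -0.1801  0.1616]
 [ 0.6581 -0.0348  0.1976]
 [ 0.6622  0.0591  0.2361]]
yaw -0.055020784502645144
245
[[ 0.72  -0.099  0.154]
 [ 0.72  -0.11   0.155]
 [ 0.719 -0.069  0.141]
 [ 0.715 -0.094  0.16 ]
 [ 0.716 -0.106  0.156]
 [ 0.716 -0.117  0.156]
 [ 0.715 -0.073  0.142]
 [ 0.715 -0.088  0.144]
 [ 0.712 -0.098  0.155]
 [ 0.713 -0.11   0.152]
 [ 0.711 -0.088  0.142]
 [ 0.708 -0.098  0.156]
 [ 0.708 -0.11   0.157]
 [ 0.706 -0.088  0.148]
 [ 0.704 -0.098  0.157]
 [ 0.704 -0.109  0.16 ]
 [ 0.7   -0.098  0.157]
 [ 0.701 -0.11   0.156]
 [ 0.697 -0.098  0.156]
 [ 0.696 -0.11   0.158]]
[0.791 0.132 0.012]
[ 0.765 -0.347  0.012]
[ 0.515 -0.335  0.012]
[0.54  0.141 0.012]
sleeve [ 0.489 -0.124  0.287]
```

Emit:
send_rows:
  rows:
    - [0, 0, -1, 0, 0, -1]
    - [0, 0, -1, 0, 0, -1]
    - [0, 0, -1, 0, 0, -0.85]
    - [-0.6, -1, -1, 0, 0, 0]
    - [-0.6, -1, -1, 0, 0, 0]
    - [-0.6, -1, -1, 0, 0, 0]
    - [-0.6, -1, -1, 0, 0, 0]
    - [-0.6, -1, -1, 0, 0, 0]
    - [-0.6, -1, 0, 0, 0, 0]
    - [-0.6, -1, 0, 0, 0, 0]
    - [-0.6, -1, 0, 0, 0, 0]
    - [-0.6, -1, 0, 0, 0, 0]

```text
clock: 1.75
tool_pos: [0.469, 0.1911, 0.5513]
ee_rot: [-0.0, 0.025, 1.0, -0.0]
ft_force: [0.6, -0.0, -0.2]
grip_width: 1.003
grasp_force: 0.0
```

Emit:
send_rows:
  rows:
    - [-0.3, -0.9, 0, 0, 0, 0]
    - [-0.3, -0.9, 0, 0, 0, 0]
    - [-0.3, -0.9, 0, 0, 0, 0]
    - [-0.3, -0.9, 0, 0, 0, 0]
    - [-0.3, -0.9, 0, 0, 0, 0]
    - [-0.3, -0.9, 0, 0, 0, 0]
    - [-0.3, -0.9, 0, 0, 0, 0]
    - [-0.3, -0.9, 0, 0, 0, 0]
    - [0, 0, 0, 0, 0, 0]
    - [0, 0, 0, 0, 0, 0]

```text
clock: 3.0
tool_pos: [0.5497, -0.0996, 0.5512]
ee_rot: [-0.0, 0.026, 1.0, 0.0]
ft_force: [-0.6, 0.5, 1.1]
grip_width: 1.0
grasp_force: 0.0
```

Run:
```python
from h import *
s,w=grab('wrist','w1.png'); print(s['tool_pos'],s['ee_rot'],w['mount'].round(3),w['fx'],w['cx'],w['cy'])
np.savez('/tmp/w1.npz',z=w['z_map'],c=w['color'])
```

```text
[ 0.54970924 -0.09963669  0.55124282] [-8.82057234e-05  2.55148918e-02  9.99674428e-01  1.40099970e-04] [[ 0.001 -0.961 -0.277  0.071]
 [ 1.     0.001 -0.     0.001]
 [ 0.001 -0.277  0.961 -0.142]
 [ 0.     0.     0.     1.   ]] 312.0445182758704 251.81476480324483 187.4949942796691
```

View pics/w1.png

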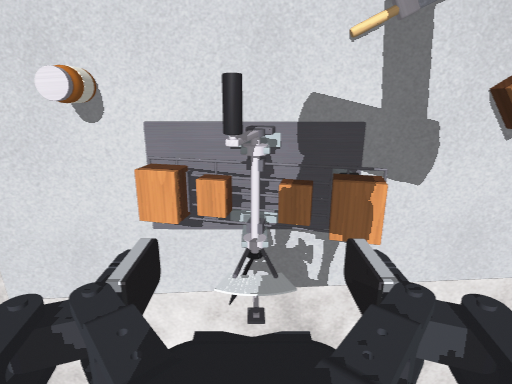

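The wrist view is sharp: sleeve at (232,104), axle along column ~257, pointer tip at (232,302), and the dark flag at (256,315). Next I'll compute these in the stand frame.

```bash
cat >> h.py <<'E'
from scipy.spatial.transform import Rotation as R
def wcloud(s,im):
    z=im['z_map']; v,u=np.mgrid[:z.shape[0],:z.shape[1]]
    P=np.stack([(u-im['cx'])/im['fx']*z,(v-im['cy'])/im['fy']*z,z],-1)
    M=im['mount']; q=s['ee_rot']; Rw=R.from_quat([*q[1:],q[0]]).as_matrix()
    P=(P@M[:3,:3].T+M[:3,3])@Rw.T+s['tool_pos']; P[z==0]=np.nan
    return P
AX=np.array([.653,-.0995,.15]); YAW=-.054
def stand(P): return (P-AX)@R.from_euler('z',YAW).as_matrix()
E
python3 - <<'E'
from h import *
s,w=grab('wrist'); P=stand(wcloud(s,w))*1000
C=w['color'].max(-1)
cv2.imwrite('pics/w2.png',cv2.resize(w['color'][235:335,200:320],(720,600),interpolation=2)[:,:,::-1])
d=C<60
def rep(n,v0,v1,u0,u1,zlo):
    m=np.zeros_like(d); m[v0:v1,u0:u1]=d[v0:v1,u0:u1]; m&=(P[...,2]>zlo); Q=P[m]
    print(n,len(Q),np.nanmedian(Q,0).round(1),np.nanpercentile(Q,[3,97],axis=0).round(1).tolist())
rep('sleeve',72,136,218,246,90)
rep('flag',300,330,240,275,100)
rep('ptr',285,312,222,244,100)
for v in range(306,324,2): print(v,C[v,244:270].tolist(),P[v,256].round(0))
a=(P[...,2]>5)&(P[...,2]<20)&(abs(P[...,1])<15)&(P[...,0]>-40)&(P[...,0]<50); print('axle',P[a].mean(0),P[a&(P[...,0]>0)].mean(0),P[a&(P[...,0]<0)].mean(0))
E
```

```text
sleeve 901 [-163.4  -27.4  136.5] [[-200.4, -41.7, 129.3], [-129.9, -18.8, 139.4]]
flag 151 [112.1   1.9 181.6] [[103.7, -8.9, 167.5], [113.3, 11.7, 192.0]]
ptr 21 [112.5 -33.3 142.8] [[111.0, -35.8, 136.0], [114.2, -29.9, 151.1]]
306 [225, 226, 224, 220, 219, 219, 219, 218, 181, 129, 111, 102, 106, 110, 171, 211, 219, 216, 211, 212, 218, 218, 212, 213, 218, 220] [105.   2. 172.]
308 [215, 218, 219, 143, 83, 66, 58, 58, 59, 59, 58, 59, 59, 58, 57, 58, 56, 57, 56, 85, 192, 223, 223, 220, 218, 217] [104.   2. 178.]
310 [216, 215, 189, 122, 67, 57, 57, 58, 59, 58, 58, 58, 59, 59, 58, 59, 57, 57, 57, 58, 187, 220, 222, 220, 217, 216] [104.   2. 181.]
312 [223, 222, 191, 111, 57, 57, 57, 59, 71, 74, 67, 63, 62, 62, 71, 67, 59, 58, 57, 58, 192, 222, 220, 218, 216, 215] [105.   2. 185.]
314 [218, 217, 187, 109, 57, 57, 57, 60, 79, 103, 110, 110, 110, 110, 95, 70, 58, 56, 57, 57, 148, 207, 220, 221, 221, 222] [105.   2. 188.]
316 [204, 203, 180, 107, 58, 57, 56, 58, 85, 118, 129, 129, 128, 129, 107, 72, 57, 57, 58, 57, 149, 207, 218, 216, 214, 214] [107.   2. 190.]
318 [210, 207, 183, 109, 59, 57, 57, 58, 58, 59, 57, 57, 57, 57, 57, 58, 56, 57, 56, 56, 115, 193, 216, 219, 218, 214] [113.   2. 187.]
320 [201, 196, 172, 104, 59, 57, 58, 58, 58, 58, 58, 57, 56, 56, 57, 57, 57, 56, 57, 57, 112, 192, 214, 217, 219, 218] [113.   2. 191.]
322 [208, 204, 177, 109, 66, 66, 67, 69, 67, 66, 66, 66, 67, 67, 67, 67, 67, 66, 66, 68, 118, 197, 219, 219, 217, 214] [114.   2. 193.]
axle [ 3.9618457  -0.10661082  7.02189603] [24.69160479 -0.1183469   6.99231886] [-20.6177258   -0.09269518   7.05696612]
```

View pics/w2.png

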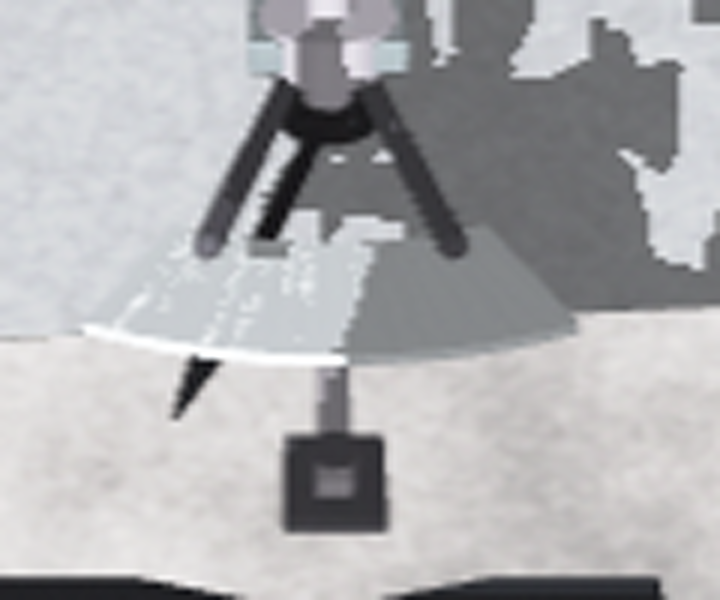

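Flag middle is at stand y≈+1.6 mm at 180 mm radius, so the marker is about +0.009 rad. The pointer tip agrees with -0.24. I'll descend to the sleeve.

Emit:
send_rows:
  rows:
    - [0.8, -0.3, 0.7, 0, 0, 0]
    - [0.81, -0.33, 1, 0, 0, 0]
    - [0, 0, 1, 0, 0, 0]
    - [0, 0, 1, 0, 0, 0]
    - [0, 0, 1, 0, 0, 0]
    - [0, 0, 1, 0, 0, 0]
    - [0, 0, 0.8, 0, 0, 0]
    - [0, 0, 0.5, 0, 0, 0]
    - [0, 0, 0.35, 0, 0, 0]
    - [0, 0, 0, 0, 0, 0]
  gripper: 70

```text
clock: 4.35
tool_pos: [0.484, -0.1213, 0.257]
ee_rot: [-0.0, 0.025, 1.0, 0.0]
ft_force: [0.7, -0.1, 0.8]
grip_width: 0.821
grasp_force: 0.0
```

Run:
```python
from h import *
s,w=grab('wrist','w3.png'); print(s['tool_pos'],s['ft_force'],s['grip_width'])
g=AX+R.from_euler('z',YAW).as_matrix()@[-.167,-.0309,.1263]; print('want',g-[0,0,.019])
_,b=grab('top','t3.png'); P,m=boxes(b); print(m.sum())
cv2.imwrite('pics/c3.png',np.hstack([cv2.resize(w['color'],(400,300)),b['color'][90:290,150:400].repeat(1,0)[:300] if 0 else cv2.resize(b['color'][90:270,160:400],(400,300))])[:,:,::-1])
```

```text
[ 0.48397822 -0.12131499  0.25697452] [ 0.66962204 -0.10267502  0.78659603] 0.8206650367666306
want [ 0.48457564 -0.12134134  0.2573    ]
1934
```

View pics/c3.png

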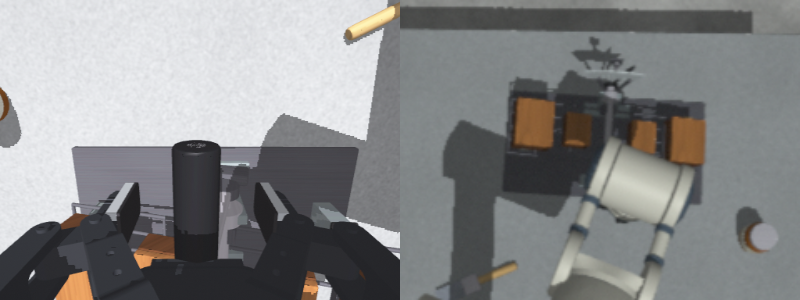

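The sleeve sits between the fingers. I'll build the tilt sensor from the large box tops, calibrating it at the known -0.24 while closing the gripper.

```bash
cat >> h.py <<'E'
from scipy.optimize import minimize_scalar, least_squares
import json, os
def rawtilt(im,h):
    P,m=boxes(im); Q=stand(P[m>0]); Q=Q[(abs(Q[:,1])>.125)&(abs(Q[:,0])<.048)]
    f=lambda t:np.minimum(abs(Q[:,1]*np.sin(t)+Q[:,2]*np.cos(t)-h),.006)
    g=np.linspace(-.3,.3,61); t0=g[np.argmin([f(t).sum() for t in g])]
    t=minimize_scalar(lambda t:(f(t)**2).sum(),bounds=(t0-.02,t0+.02),method='bounded',options={'xatol':1e-5}).x
    return t,f(t).sum()/len(Q),len(Q)
H={'top':.0465,'scene':.0465}; B={'top':0.,'scene':0.}
E
python3 - <<'E'
from h import *
for n in ('top','scene'):
    I=[robot.get_image(n) for _ in range(3)]
    hs=np.arange(.040,.054,.001); c=[rawtilt(I[0],h)[1] for h in hs]; h=hs[np.argmin(c)]
    print(n,h,min(c),[np.round(rawtilt(i,h),4) for i in I])
E
```

```text
top 0.046000000000000006 0.0029579831142656633 [array([-2.410e-01,  3.000e-03,  1.174e+03]), array([-2.405e-01,  2.900e-03,  1.184e+03]), array([-2.399e-01,  2.900e-03,  1.174e+03])]
scene 0.044000000000000004 0.001995390800312526 [array([-2.412e-01,  2.000e-03,  9.930e+02]), array([-2.41e-01,  2.00e-03,  9.90e+02]), array([-2.41e-01,  2.00e-03,  9.93e+02])]
```

Emit:
send_rows:
  rows:
    - [0, 0, 0, 0, 0, 0]
    - [0, 0, 0, 0, 0, 0]
    - [0, 0, 0, 0, 0, 0]
    - [0, 0, 0, 0, 0, 0]
    - [0, 0, 0, 0, 0, 0]
    - [0, 0, 0, 0, 0, 0]
  gripper: 15

```text
clock: 5.5
tool_pos: [0.4842, -0.1219, 0.2574]
ee_rot: [0.0, 0.025, 1.0, -0.0]
ft_force: [-2.3, -1.0, 5.8]
grip_width: 0.281
grasp_force: 58.7
```

```bash
cat > ctl.py <<'E'
# usage: ctl.py nimg mode args ; state kept in st.json (EKF x,P, knots of handle lean, commanded y,z)
import sys; from h import *
M=.009; LAG=.03; U=.04
def lean(s): p=stand(s['tool_pos']+[0,0,.019]); return np.arctan2(p[1],p[2])
def acc(th,v,p1,p2,a,ad): return 3.52*th+p1*(a-th)+p2-.055*v+.11*(ad-v)
def afun(K): 
    K=np.array(K); return lambda t: np.interp(t-LAG,K[:,0],K[:,1])
def predict(x,Pm,t0,t1,A,dt=.005):
    n=max(1,int(round((t1-t0)/dt))); d=(t1-t0)/n
    for i in range(n):
        t=t0+i*d; a=A(t); ad=(A(t+.01)-A(t-.01))/.02; th,v,p1,p2=x; q=acc(th,v,p1,p2,a,ad)
        F=np.eye(4); F[0,1]=d; F[1]+=[d*(3.52-p1),-.165*d,d*(a-th),d]
        if th<=-.2385 and v+q*d<=0: x=np.array([-.24,0,p1,p2]); F[1]=0;F[0]=0; F[0,0]=1
        else: x=np.array([th+v*d,v+q*d,p1,p2])
        Pm=F@Pm@F.T+np.diag([1e-8,(.05**2)*d,1e-6*d,1e-4*d])
    return x,Pm
s=robot.state()
if os.path.exists('st.json'): S=json.load(open('st.json'))
else:
    p=stand(s['tool_pos']+[0,0,.019]); S=dict(x=[-.24,0,1.6,0],P=np.diag([1e-6,1e-6,.04,.06]).tolist(),t=s['clock'],K=[[0,lean(s)]],c=[p[1],p[2]])
x=np.array(S['x']); Pm=np.array(S['P']); A=afun(S['K'])
print('t %.3f lean meas %.3f cmd %.3f tool %s F %s w %.3f'%(s['clock'],lean(s),S['K'][-1][1],s['tool_pos'].round(4),s['ft_force'].round(1),s['grip_width']))
for i in range(int(sys.argv[1])):
    tc=robot.state()['clock']; z,res,n=rawtilt(robot.get_image('scene'),.044)
    if tc>S['t']: x,Pm=predict(x,Pm,S['t'],tc,A); S['t']=tc
    z+=.001; pr=x[0]
    if n>300:
        r=.0012**2; K=Pm[:,0]/(Pm[0,0]+r); x=x+K*(z-pr); Pm=Pm-np.outer(K,Pm[0])
    print('  %.3f z %.4f pred %.4f -> %s sd %s n%d'%(tc,z,pr,x.round(3),np.sqrt(np.diag(Pm)).round(3),n))
t=robot.state()['clock']
if t>S['t']: x,Pm=predict(x,Pm,S['t'],t,A); S['t']=t
S['K'].append([t,S['K'][-1][1]]); c=list(S['c']); a0=S['K'][-1][1]
mode=sys.argv[2]; N=int(sys.argv[3]); rows=[]
if mode=='ramp': al=np.linspace(a0,float(sys.argv[4]),N+1)[1:]
if mode=='go':   # go N target T
    tf,T=float(sys.argv[4]),float(sys.argv[5]); th,v,p1,p2=x; q0=acc(th,v,p1,p2,a0,0)
    Am=np.array([[T**3,T**4,T**5],[3*T**2,4*T**3,5*T**4],[6*T,12*T**2,20*T**3]])
    k=np.linalg.solve(Am,[tf-th-v*T-q0*T*T/2,-v-q0*T,-q0]); pl=np.poly1d([*k[::-1],q0/2,v,th])
    al=[]
    for i in range(1,N+1):
        u=min(i*.125+LAG,T); th_,v_,q_=pl(u),pl.deriv()(u),pl.deriv(2)(u)
        a=th_+(q_-3.52*th_-p2+.165*v_)/p1; al.append(float(np.clip(a,(al or [a0])[-1]-.2,(al or [a0])[-1]+.2)))
for i,a in enumerate(al):
    dy=round((.13*np.sin(a)-c[0])/U/.02)*.02; dz=round(-(.13*np.cos(a)-c[1])/U/.02)*.02
    c=[c[0]+dy*U,c[1]-dz*U]; rows.append([0,round(dy,2),round(dz,2),0,0,0]); S['K'].append([t+(i+1)*.125,float(np.arctan2(*c))])
print('al',np.round(al,3)); print(json.dumps(rows))
xx,Pn=x,Pm
A=afun(S['K'])
for i in range(N):
    xx,Pn=predict(xx,Pn,t+i*.125,t+(i+1)*.125,A)
print('end pred',xx[:2].round(3),np.sqrt(np.diag(Pn))[:2].round(3))
S.update(x=x.tolist(),P=Pm.tolist(),c=c); json.dump(S,open('st.json','w'))
E
python3 ctl.py 1 ramp 6 0.05
```

```text
t 5.500 lean meas -0.244 cmd -0.244 tool [ 0.4842 -0.1219  0.2574] F [-2.3 -1.   5.8] w 0.281
  5.500 z -0.2398 pred -0.2400 -> [-0.24  0.    1.6   0.  ] sd [0.001 0.001 0.2   0.245] n989
al [-0.195 -0.146 -0.097 -0.048  0.001  0.05 ]
[[0, 0.16, -0.02, 0, 0, 0], [0, 0.16, -0.04, 0, 0, 0], [0, 0.16, -0.02, 0, 0, 0], [0, 0.16, 0.0, 0, 0, 0], [0, 0.14, 0.0, 0, 0, 0], [0, 0.16, 0.0, 0, 0, 0]]
end pred [-0.24  0.  ] [0.001 0.004]
```

Emit:
send_rows:
  rows:
    - [0, 0.16, -0.02, 0, 0, 0]
    - [0, 0.16, -0.04, 0, 0, 0]
    - [0, 0.16, -0.02, 0, 0, 0]
    - [0, 0.16, 0, 0, 0, 0]
    - [0, 0.14, 0, 0, 0, 0]
    - [0, 0.16, 0, 0, 0, 0]

```text
clock: 6.3
tool_pos: [0.4862, -0.084, 0.2609]
ee_rot: [0.0, 0.025, 1.0, -0.0]
ft_force: [-2.2, 0.3, 8.8]
grip_width: 0.286
grasp_force: 59.3
```

```bash
python3 ctl.py 2 ramp 4 0.2
```

```text
t 6.300 lean meas 0.050 cmd 0.047 tool [ 0.4862 -0.084   0.2609] F [-2.2  0.3  8.8] w 0.286
  6.300 z -0.2405 pred -0.2400 -> [-0.24  0.    1.6   0.  ] sd [0.001 0.004 0.2   0.245] n989
  6.350 z -0.2407 pred -0.2400 -> [-0.24  0.    1.6   0.  ] sd [0.001 0.004 0.2   0.245] n996
al [0.086 0.124 0.162 0.2  ]
[[0, 0.12, 0.0, 0, 0, 0], [0, 0.12, 0.02, 0, 0, 0], [0, 0.12, 0.02, 0, 0, 0], [0, 0.14, 0.02, 0, 0, 0]]
end pred [-0.24  0.  ] [0.001 0.004]
```

Emit:
send_rows:
  rows:
    - [0, 0.12, 0, 0, 0, 0]
    - [0, 0.12, 0.02, 0, 0, 0]
    - [0, 0.12, 0.02, 0, 0, 0]
    - [0, 0.14, 0.02, 0, 0, 0]

```text
clock: 6.9
tool_pos: [0.4873, -0.0639, 0.2583]
ee_rot: [0.0, 0.025, 1.0, 0.0]
ft_force: [-1.5, 0.2, 5.1]
grip_width: 0.284
grasp_force: 59.1
```

```bash
python3 ctl.py 2 ramp 3 0.29
```

```text
t 6.900 lean meas 0.206 cmd 0.203 tool [ 0.4873 -0.0639  0.2583] F [-1.5  0.2  5.1] w 0.284
  6.900 z -0.2390 pred -0.2400 -> [-0.239  0.     1.6    0.   ] sd [0.001 0.004 0.2   0.245] n996
  6.950 z -0.2399 pred -0.2400 -> [-0.24  0.    1.6   0.  ] sd [0.001 0.004 0.2   0.245] n989
al [0.232 0.261 0.29 ]
[[0, 0.1, 0.02, 0, 0, 0], [0, 0.08, 0.02, 0, 0, 0], [0, 0.1, 0.02, 0, 0, 0]]
end pred [-0.24  0.  ] [0.001 0.016]
```

Emit:
send_rows:
  rows:
    - [0, 0.1, 0.02, 0, 0, 0]
    - [0, 0.08, 0.02, 0, 0, 0]
    - [0, 0.1, 0.02, 0, 0, 0]

```text
clock: 7.38
tool_pos: [0.4878, -0.0528, 0.2556]
ee_rot: [0.0, 0.025, 1.0, 0.0]
ft_force: [0.8, -1.0, -1.5]
grip_width: 0.284
grasp_force: 58.8
```

```bash
python3 ctl.py 3 ramp 3 0.38
```

```text
t 7.375 lean meas 0.294 cmd 0.291 tool [ 0.4878 -0.0528  0.2556] F [ 0.8 -1.  -1.5] w 0.284
  7.375 z -0.2401 pred -0.2400 -> [-0.24   0.     1.599 -0.002] sd [0.001 0.016 0.2   0.243] n978
  7.425 z -0.2391 pred -0.2400 -> [-0.239  0.009  1.617  0.05 ] sd [0.001 0.023 0.196 0.215] n979
  7.475 z -0.2398 pred -0.2389 -> [-0.24   0.003  1.602  0.007] sd [0.001 0.022 0.191 0.174] n978
al [0.321 0.35  0.38 ]
[[0, 0.1, 0.04, 0, 0, 0], [0, 0.08, 0.02, 0, 0, 0], [0, 0.1, 0.04, 0, 0, 0]]
end pred [-0.233  0.041] [0.025 0.1  ]
```

Emit:
send_rows:
  rows:
    - [0, 0.1, 0.04, 0, 0, 0]
    - [0, 0.08, 0.02, 0, 0, 0]
    - [0, 0.1, 0.04, 0, 0, 0]

```text
clock: 7.9
tool_pos: [0.4884, -0.0418, 0.2516]
ee_rot: [0.0, 0.025, 1.0, -0.0]
ft_force: [1.6, -0.2, 0.3]
grip_width: 0.285
grasp_force: 59.0
```

```bash
python3 ctl.py 3 ramp 3 0.45
```

```text
t 7.900 lean meas 0.384 cmd 0.382 tool [ 0.4884 -0.0418  0.2516] F [ 1.6 -0.2  0.3] w 0.285
  7.900 z -0.2380 pred -0.2328 -> [-0.238  0.021  1.592 -0.02 ] sd [0.001 0.021 0.184 0.117] n990
  7.950 z -0.2373 pred -0.2368 -> [-0.237  0.024  1.589 -0.024] sd [0.001 0.02  0.184 0.116] n980
  8.000 z -0.2360 pred -0.2358 -> [-0.236  0.029  1.587 -0.025] sd [0.001 0.018 0.183 0.114] n980
al [0.405 0.427 0.45 ]
[[0, 0.06, 0.04, 0, 0, 0], [0, 0.08, 0.02, 0, 0, 0], [0, 0.06, 0.04, 0, 0, 0]]
end pred [-0.209  0.11 ] [0.015 0.054]
```

Lift-off, and the model tracks it.

Emit:
send_rows:
  rows:
    - [0, 0.06, 0.04, 0, 0, 0]
    - [0, 0.08, 0.02, 0, 0, 0]
    - [0, 0.06, 0.04, 0, 0, 0]

```text
clock: 8.43
tool_pos: [0.4888, -0.0337, 0.2478]
ee_rot: [0.0, 0.025, 1.0, 0.0]
ft_force: [0.0, 3.1, 8.2]
grip_width: 0.283
grasp_force: 59.8
```

```bash
python3 ctl.py 3 go 3 0.009 2.0
```

```text
t 8.425 lean meas 0.453 cmd 0.451 tool [ 0.4888 -0.0337  0.2478] F [0.  3.1 8.2] w 0.283
  8.425 z -0.2130 pred -0.2092 -> [-0.213  0.097  1.578 -0.031] sd [0.001 0.02  0.18  0.112] n994
  8.475 z -0.2095 pred -0.2078 -> [-0.209  0.1    1.568 -0.035] sd [0.001 0.019 0.179 0.112] n1000
  8.525 z -0.2032 pred -0.2037 -> [-0.203  0.116  1.572 -0.034] sd [0.001 0.017 0.179 0.112] n1000
al [0.351 0.275 0.205]
[[0, -0.3, -0.14, 0, 0, 0], [0, -0.24, -0.06, 0, 0, 0], [0, -0.22, -0.06, 0, 0, 0]]
end pred [-0.14   0.156] [0.013 0.047]
```

Emit:
send_rows:
  rows:
    - [0, -0.3, -0.14, 0, 0, 0]
    - [0, -0.24, -0.06, 0, 0, 0]
    - [0, -0.22, -0.06, 0, 0, 0]

```text
clock: 8.95
tool_pos: [0.4872, -0.0649, 0.2586]
ee_rot: [0.0, 0.026, 1.0, 0.0]
ft_force: [1.6, 0.4, 2.8]
grip_width: 0.285
grasp_force: 60.3
```

```bash
python3 ctl.py 3 go 3 0.009 1.5
```

```text
t 8.950 lean meas 0.198 cmd 0.203 tool [ 0.4872 -0.0649  0.2586] F [1.6 0.4 2.8] w 0.285
  8.950 z -0.1455 pred -0.1404 -> [-0.145  0.14   1.566 -0.04 ] sd [0.001 0.02  0.178 0.111] n997
  9.000 z -0.1389 pred -0.1385 -> [-0.139  0.135  1.57  -0.043] sd [0.001 0.019 0.177 0.109] n1001
  9.050 z -0.1323 pred -0.1320 -> [-0.132  0.132  1.574 -0.047] sd [0.001 0.018 0.174 0.106] n991
al [0.188 0.159 0.119]
[[0, -0.04, -0.02, 0, 0, 0], [0, -0.1, 0.0, 0, 0, 0], [0, -0.12, -0.02, 0, 0, 0]]
end pred [-0.076  0.129] [0.014 0.051]
```

Emit:
send_rows:
  rows:
    - [0, -0.04, -0.02, 0, 0, 0]
    - [0, -0.1, 0, 0, 0, 0]
    - [0, -0.12, -0.02, 0, 0, 0]

```text
clock: 9.48
tool_pos: [0.4867, -0.0749, 0.2601]
ee_rot: [0.0, 0.025, 1.0, -0.0]
ft_force: [-0.1, 1.4, 8.1]
grip_width: 0.285
grasp_force: 60.9
```

```bash
python3 ctl.py 3 go 4 0.009 1.2
```

```text
t 9.475 lean meas 0.120 cmd 0.122 tool [ 0.4867 -0.0749  0.2601] F [-0.1  1.4  8.1] w 0.285
  9.475 z -0.0761 pred -0.0759 -> [-0.076  0.129  1.575 -0.048] sd [0.001 0.02  0.157 0.089] n1000
  9.525 z -0.0696 pred -0.0698 -> [-0.07   0.128  1.573 -0.046] sd [0.001 0.02  0.154 0.086] n1005
  9.575 z -0.0633 pred -0.0633 -> [-0.063  0.128  1.573 -0.046] sd [0.001 0.018 0.15  0.083] n1002
al [ 0.02  -0.033 -0.062 -0.072]
[[0, -0.34, -0.02, 0, 0, 0], [0, -0.16, 0.0, 0, 0, 0], [0, -0.1, 0.0, 0, 0, 0], [0, -0.02, 0.0, 0, 0, 0]]
end pred [-0.01   0.046] [0.022 0.068]
```

Model is accurate.

Emit:
send_rows:
  rows:
    - [0, -0.34, -0.02, 0, 0, 0]
    - [0, -0.16, 0, 0, 0, 0]
    - [0, -0.1, 0, 0, 0, 0]
    - [0, -0.02, 0, 0, 0, 0]

```text
clock: 10.12
tool_pos: [0.4853, -0.1001, 0.2608]
ee_rot: [0.0, 0.026, 1.0, -0.0]
ft_force: [-0.9, -0.7, 7.9]
grip_width: 0.281
grasp_force: 60.8
```

```bash
python3 ctl.py 3 go 4 0.009 1.2
```

```text
t 10.125 lean meas -0.074 cmd -0.070 tool [ 0.4853 -0.1001  0.2608] F [-0.9 -0.7  7.9] w 0.281
  10.125 z -0.0089 pred -0.0102 -> [-0.009  0.05   1.567 -0.043] sd [0.001 0.023 0.123 0.061] n1020
  10.175 z -0.0067 pred -0.0066 -> [-0.007  0.04   1.569 -0.044] sd [0.001 0.022 0.118 0.058] n1028
  10.225 z -0.0051 pred -0.0048 -> [-0.005  0.03   1.574 -0.046] sd [0.001 0.018 0.112 0.054] n1031
al [0.012 0.045 0.055 0.047]
[[0, 0.26, 0.0, 0, 0, 0], [0, 0.12, 0.0, 0, 0, 0], [0, 0.02, 0.0, 0, 0, 0], [0, -0.02, 0.0, 0, 0, 0]]
end pred [0.004 0.023] [0.021 0.06 ]
```

Emit:
send_rows:
  rows:
    - [0, 0.26, 0, 0, 0, 0]
    - [0, 0.12, 0, 0, 0, 0]
    - [0, 0.02, 0, 0, 0, 0]
    - [0, -0.02, 0, 0, 0, 0]

```text
clock: 10.78
tool_pos: [0.4862, -0.0844, 0.2609]
ee_rot: [0.0, 0.025, 1.0, -0.0]
ft_force: [-1.4, 1.2, 11.7]
grip_width: 0.286
grasp_force: 61.0
```

```bash
python3 ctl.py 3 go 5 0.009 1.2
```

```text
t 10.775 lean meas 0.047 cmd 0.047 tool [ 0.4862 -0.0844  0.2609] F [-1.4  1.2 11.7] w 0.286
  10.775 z 0.0195 pred 0.0044 -> [ 0.019  0.064  1.53  -0.021] sd [0.001 0.021 0.095 0.043] n1015
  10.825 z 0.0229 pred 0.0228 -> [ 0.023  0.069  1.529 -0.021] sd [0.001 0.02  0.094 0.042] n1017
  10.875 z 0.0269 pred 0.0265 -> [ 0.027  0.077  1.527 -0.019] sd [0.001 0.017 0.093 0.041] n1012
al [-0.153 -0.297 -0.278 -0.193 -0.074]
[[0, -0.64, 0.02, 0, 0, 0], [0, -0.46, 0.12, 0, 0, 0], [0, 0.06, -0.02, 0, 0, 0], [0, 0.26, -0.06, 0, 0, 0], [0, 0.38, -0.06, 0, 0, 0]]
end pred [ 0.034 -0.066] [0.027 0.069]
```

Emit:
send_rows:
  rows:
    - [0, -0.64, 0.02, 0, 0, 0]
    - [0, -0.46, 0.12, 0, 0, 0]
    - [0, 0.06, -0.02, 0, 0, 0]

```text
clock: 11.3
tool_pos: [0.4839, -0.1278, 0.2557]
ee_rot: [0.0, 0.026, 1.0, -0.001]
ft_force: [-1.6, -2.9, 11.3]
grip_width: 0.286
grasp_force: 63.1
```

```bash
sed -i 's/r=.0012/r=.0008/; s/(.05\*\*2)/(.07**2)/' ctl.py
python3 - <<'E'
import json; S=json.load(open('st.json')); S['K']=S['K'][:-2]; S['c']=[S['c'][0]-.64*.04,S['c'][1]-.12*.04]; json.dump(S,open('st.json','w'))
E
python3 ctl.py 4 go 3 0.009 1.2
```

```text
t 11.300 lean meas -0.291 cmd -0.277 tool [ 0.4839 -0.1278  0.2557] F [-1.6 -2.9 11.3] w 0.286
  11.300 z 0.0422 pred 0.0469 -> [ 0.042 -0.04   1.537 -0.025] sd [0.001 0.025 0.088 0.037] n1028
  11.350 z 0.0397 pred 0.0398 -> [ 0.04  -0.059  1.538 -0.025] sd [0.001 0.021 0.086 0.037] n1027
  11.400 z 0.0372 pred 0.0364 -> [ 0.037 -0.068  1.53  -0.022] sd [0.001 0.018 0.084 0.036] n1026
  11.450 z 0.0335 pred 0.0333 -> [ 0.033 -0.084  1.528 -0.021] sd [0.001 0.017 0.083 0.036] n1024
al [-0.077  0.123  0.267]
[[0, 0.64, -0.12, 0, 0, 0], [0, 0.64, 0.02, 0, 0, 0], [0, 0.46, 0.08, 0, 0, 0]]
end pred [-0.011 -0.06 ] [0.015 0.055]
```

```bash
python3 - <<'E'
import json; S=json.load(open('st.json')); S['K']=S['K'][:-4]; S['c']=[S['c'][0]-1.74*.04,S['c'][1]-.02*.04]; json.dump(S,open('st.json','w'))
s=open('ctl.py').read()
s=s.replace("for i,a in enumerate(al):","""if mode=='pd':   # pd N target wn
    tf,w=float(sys.argv[4]),float(sys.argv[5]); y=x.copy(); al=[]; ap=a0
    for i in range(N):
        q=-w*w*(y[0]-tf)-2*w*y[1]
        a=y[0]+(q-3.52*y[0]-y[3]+.165*y[1])/y[2]; a=float(np.clip(a,ap-.22,ap+.22)); al.append(a)
        y,_=predict(y,Pm,0,.125,lambda u:np.interp(u-LAG,[0,.125],[ap,a])); ap=a
for i,a in enumerate(al):""",1)
s=s.replace("S.update(x=x.tolist()","S['c0']=S['c']; S.update(x=x.tolist()")
open('ctl.py','w').write(s)
E
python3 ctl.py 0 pd 3 0.009 2
```

```text
t 11.500 lean meas -0.283 cmd -0.277 tool [ 0.484  -0.1268  0.256 ] F [-2.4 -4.4 11.5] w 0.284
al [-0.057  0.163  0.288]
[[0, 0.7, -0.12, 0, 0, 0], [0, 0.72, 0.04, 0, 0, 0], [0, 0.4, 0.08, 0, 0, 0]]
end pred [-0.008 -0.044] [0.015 0.054]
```

Emit:
send_rows:
  rows:
    - [0, 0.7, -0.12, 0, 0, 0]
    - [0, 0.72, 0.04, 0, 0, 0]
    - [0, 0.4, 0.08, 0, 0, 0]

```text
clock: 11.88
tool_pos: [0.4878, -0.0525, 0.2555]
ee_rot: [0.0, 0.025, 1.0, -0.0]
ft_force: [4.0, -2.2, -6.6]
grip_width: 0.281
grasp_force: 61.5
```

```bash
sed -i 's/ap-.22,ap+.22/ap-.26,ap+.26/' ctl.py; python3 ctl.py 4 pd 3 0.009 1.8
```

```text
t 11.875 lean meas 0.297 cmd 0.291 tool [ 0.4878 -0.0525  0.2555] F [ 4.  -2.2 -6.6] w 0.281
  11.875 z 0.0015 pred -0.0085 -> [ 0.002 -0.011  1.511 -0.012] sd [0.001 0.024 0.079 0.034] n1023
  11.925 z 0.0015 pred 0.0015 -> [ 0.002  0.013  1.511 -0.012] sd [0.001 0.02  0.079 0.034] n1021
  11.975 z 0.0032 pred 0.0027 -> [ 0.003  0.04   1.512 -0.011] sd [0.001 0.018 0.079 0.034] n1013
  12.025 z 0.0066 pred 0.0056 -> [ 0.006  0.071  1.512 -0.01 ] sd [0.001 0.017 0.079 0.034] n1011
al [ 0.031 -0.229 -0.306]
[[0, -0.84, -0.12, 0, 0, 0], [0, -0.84, 0.08, 0, 0, 0], [0, -0.24, 0.06, 0, 0, 0]]
end pred [0.044 0.031] [0.014 0.053]
```

```bash
python3 - <<'E'
import json; S=json.load(open('st.json')); S['K']=S['K'][:-4]; S['c']=S['c0']; json.dump(S,open('st.json','w'))
s=open('ctl.py').read()
s=s.replace("for i,a in enumerate(al):","""if mode=='ls':   # ls N target [vmax path unused]: least-squares plan over N rows + 0.15 s hold
    tf=float(sys.argv[4]); tk=t+np.r_[0,np.arange(1,N+1)*.125]; ts=np.arange(t,tk[-1]+.2,.0125); aeq=tf+(-3.52*tf-x[3])/x[2]
    ref=(lambda u:tf) if len(sys.argv)<6 else (lambda u:max(tf,x[0]+float(sys.argv[5])*(u-t)))
    vr=0 if len(sys.argv)<6 else float(sys.argv[5])
    def res(al):
        Kn=np.r_[a0,al]; th,v=x[:2]; r=[]
        for u in ts:
            a=np.interp(u-LAG,tk,Kn); v+=.0125*acc(th,v,x[2],x[3],a,0); th+=.0125*v
            r+=[(th-ref(u))*3,(v-(vr if ref(u)>tf else 0))]
        e=[(ref(u)+(-3.52*ref(u)-x[3])/x[2]) for u in tk[1:]]
        return np.r_[r,.3*(np.array(al)-e),2*(al[-1]-e[-1])]
    al=least_squares(res,np.full(N,a0),bounds=(-.9,.9)).x
    for i in range(N): p=al[i-1] if i else a0; al[i]=np.clip(al[i],p-.29,p+.29)
for i,a in enumerate(al):""",1)
open('ctl.py','w').write(s)
E
python3 ctl.py 0 ls 4 0.009
```

```text
t 12.075 lean meas 0.292 cmd 0.291 tool [ 0.4878 -0.0531  0.2555] F [0.5 1.9 7.8] w 0.285
al [ 0.001 -0.058  0.079 -0.001]
[[0, -0.94, -0.12, 0, 0, 0], [0, -0.18, 0.0, 0, 0, 0], [0, 0.44, 0.0, 0, 0, 0], [0, -0.26, 0.0, 0, 0, 0]]
end pred [0.065 0.13 ] [0.02  0.062]
```

```bash
python3 - <<'E'
import json; S=json.load(open('st.json')); S['K']=S['K'][:-5]; S['c']=S['c0']; json.dump(S,open('st.json','w'))
E
sed -i 's/\.3\*(np.array(al)-e),2\*(al/.04*(np.array(al)-e),.25*(al/' ctl.py
python3 ctl.py 0 ls 4 0.009
```

```text
t 12.075 lean meas 0.292 cmd 0.291 tool [ 0.4878 -0.0531  0.2555] F [0.5 1.9 7.8] w 0.285
al [ 0.001 -0.104  0.132  0.014]
[[0, -0.94, -0.12, 0, 0, 0], [0, -0.34, 0.0, 0, 0, 0], [0, 0.78, 0.02, 0, 0, 0], [0, -0.38, -0.02, 0, 0, 0]]
end pred [0.064 0.135] [0.02  0.062]
```

```bash
python3 - <<'E'
import json; S=json.load(open('st.json')); S['K']=S['K'][:-5]; S['c']=S['c0']; json.dump(S,open('st.json','w'))
s=open('ctl.py').read()
s=s.replace("def res(al):\n","def res(d):\n        al=a0+np.cumsum(d)\n")
s=s.replace("al=least_squares(res,np.full(N,a0),bounds=(-.9,.9)).x","al=a0+np.cumsum(least_squares(res,np.zeros(N),bounds=(-.29,.29)).x)")
open('ctl.py','w').write(s)
E
python3 ctl.py 0 ls 4 0.009
```

```text
t 12.075 lean meas 0.292 cmd 0.291 tool [ 0.4878 -0.0531  0.2555] F [0.5 1.9 7.8] w 0.285
al [ 0.001 -0.289 -0.579 -0.289]
[[0, -0.94, -0.12, 0, 0, 0], [0, -0.92, 0.12, 0, 0, 0], [0, -0.86, 0.4, 0, 0, 0], [0, 0.86, -0.4, 0, 0, 0]]
end pred [ 0.031 -0.092] [0.021 0.064]
```

```bash
python3 - <<'E'
import json; S=json.load(open('st.json')); S['K']=S['K'][:-5]; S['c']=S['c0']; json.dump(S,open('st.json','w'))
E
python3 ctl.py 0 ls 5 0.009
```

```text
t 12.075 lean meas 0.292 cmd 0.291 tool [ 0.4878 -0.0531  0.2555] F [0.5 1.9 7.8] w 0.285
al [ 0.001 -0.289 -0.579 -0.322 -0.032]
[[0, -0.94, -0.12, 0, 0, 0], [0, -0.92, 0.12, 0, 0, 0], [0, -0.86, 0.4, 0, 0, 0], [0, 0.76, -0.36, 0, 0, 0], [0, 0.92, -0.16, 0, 0, 0]]
end pred [ 0.018 -0.106] [0.028 0.075]
```

```bash
python3 - <<'E'
import json; S=json.load(open('st.json')); S['K']=S['K'][:-6]; S['c']=S['c0']; json.dump(S,open('st.json','w'))
E
sed -i 's/(th-ref(u))\*3/(th-ref(u))*1.3/' ctl.py
python3 ctl.py 0 ls 5 0.009
```

```text
t 12.075 lean meas 0.292 cmd 0.291 tool [ 0.4878 -0.0531  0.2555] F [0.5 1.9 7.8] w 0.285
al [ 0.001 -0.289 -0.55  -0.26   0.03 ]
[[0, -0.94, -0.12, 0, 0, 0], [0, -0.92, 0.12, 0, 0, 0], [0, -0.78, 0.36, 0, 0, 0], [0, 0.86, -0.38, 0, 0, 0], [0, 0.94, -0.1, 0, 0, 0]]
end pred [ 0.021 -0.08 ] [0.028 0.074]
```

Good; sending.

Emit:
send_rows:
  rows:
    - [0, -0.94, -0.12, 0, 0, 0]
    - [0, -0.92, 0.12, 0, 0, 0]
    - [0, -0.78, 0.36, 0, 0, 0]
    - [0, 0.86, -0.38, 0, 0, 0]
    - [0, 0.94, -0.1, 0, 0, 0]

```text
clock: 12.7
tool_pos: [0.486, -0.0879, 0.2615]
ee_rot: [0.0, 0.027, 1.0, -0.001]
ft_force: [9.0, -0.2, -18.1]
grip_width: 0.28
grasp_force: 63.1
```

```bash
python3 ctl.py 3 ls 4 0.009
```

```text
t 12.700 lean meas 0.019 cmd 0.029 tool [ 0.486  -0.0879  0.2615] F [  9.   -0.2 -18.1] w 0.280
  12.700 z 0.0035 pred 0.0211 -> [ 0.003 -0.122  1.521 -0.017] sd [0.001 0.031 0.078 0.033] n1021
  12.750 z -0.0023 pred -0.0024 -> [-0.002 -0.112  1.519 -0.016] sd [0.001 0.022 0.075 0.032] n1016
  12.800 z -0.0061 pred -0.0078 -> [-0.006 -0.091  1.509 -0.011] sd [0.001 0.018 0.074 0.031] n1017
al [ 0.319  0.335  0.045 -0.03 ]
[[0, 0.92, 0.16, 0, 0, 0], [0, 0.06, 0.02, 0, 0, 0], [0, -0.92, -0.18, 0, 0, 0], [0, -0.26, 0.0, 0, 0, 0]]
end pred [-0.016  0.016] [0.021 0.062]
```

Emit:
send_rows:
  rows:
    - [0, 0.92, 0.16, 0, 0, 0]
    - [0, 0.06, 0.02, 0, 0, 0]
    - [0, -0.92, -0.18, 0, 0, 0]
    - [0, -0.26, 0, 0, 0, 0]

```text
clock: 13.35
tool_pos: [0.4856, -0.0966, 0.2609]
ee_rot: [0.0, 0.026, 1.0, -0.0]
ft_force: [-3.2, -1.6, 14.6]
grip_width: 0.281
grasp_force: 67.2
```

```bash
python3 ctl.py 3 ls 4 0.009
```

```text
t 13.350 lean meas -0.047 cmd -0.033 tool [ 0.4856 -0.0966  0.2609] F [-3.2 -1.6 14.6] w 0.281
  13.350 z -0.0097 pred -0.0163 -> [-0.01   0.034  1.507 -0.009] sd [0.001 0.027 0.074 0.031] n1026
  13.400 z -0.0080 pred -0.0081 -> [-0.008  0.029  1.507 -0.009] sd [0.001 0.021 0.074 0.031] n1031
  13.450 z -0.0065 pred -0.0067 -> [-0.007  0.028  1.507 -0.008] sd [0.001 0.018 0.074 0.031] n1028
al [-0.055  0.019 -0.011 -0.004]
[[0, -0.08, 0.0, 0, 0, 0], [0, 0.24, 0.0, 0, 0, 0], [0, -0.1, 0.0, 0, 0, 0], [0, 0.04, 0.0, 0, 0, 0]]
end pred [0.    0.005] [0.021 0.062]
```

Calm now.

Emit:
send_rows:
  rows:
    - [0, -0.08, 0, 0, 0, 0]
    - [0, 0.24, 0, 0, 0, 0]
    - [0, -0.1, 0, 0, 0, 0]
    - [0, 0.04, 0, 0, 0, 0]

```text
clock: 14.0
tool_pos: [0.4858, -0.0915, 0.261]
ee_rot: [0.0, 0.026, 1.0, -0.0]
ft_force: [-4.2, 1.2, 17.5]
grip_width: 0.284
grasp_force: 67.5
```

```bash
python3 ctl.py 3 ls 4 0.009
```

```text
t 14.000 lean meas -0.008 cmd -0.002 tool [ 0.4858 -0.0915  0.261 ] F [-4.2  1.2 17.5] w 0.284
  14.000 z -0.0101 pred 0.0002 -> [-0.01  -0.023  1.512 -0.013] sd [0.001 0.027 0.074 0.03 ] n1025
  14.050 z -0.0092 pred -0.0113 -> [-0.01   0.002  1.507 -0.008] sd [0.001 0.021 0.074 0.03 ] n1019
  14.100 z -0.0100 pred -0.0095 -> [-0.01  -0.005  1.508 -0.009] sd [0.001 0.018 0.073 0.03 ] n1024
al [ 0.206 -0.084  0.025 -0.007]
[[0, 0.68, 0.06, 0, 0, 0], [0, -0.94, -0.06, 0, 0, 0], [0, 0.34, 0.0, 0, 0, 0], [0, -0.1, 0.0, 0, 0, 0]]
end pred [-0.005  0.008] [0.021 0.062]
```

Emit:
send_rows:
  rows:
    - [0, 0.68, 0.06, 0, 0, 0]
    - [0, -0.94, -0.06, 0, 0, 0]
    - [0, 0.34, 0, 0, 0, 0]
    - [0, -0.1, 0, 0, 0, 0]

```text
clock: 14.65
tool_pos: [0.4858, -0.0918, 0.261]
ee_rot: [0.0, 0.026, 1.0, -0.0]
ft_force: [-4.8, -0.6, 17.3]
grip_width: 0.285
grasp_force: 67.6
```

```bash
python3 ctl.py 3 ls 4 0.009
```

```text
t 14.650 lean meas -0.010 cmd -0.008 tool [ 0.4858 -0.0918  0.261 ] F [-4.8 -0.6 17.3] w 0.285
  14.650 z -0.0050 pred -0.0046 -> [-0.005  0.007  1.508 -0.009] sd [0.001 0.027 0.073 0.03 ] n1021
  14.700 z -0.0052 pred -0.0047 -> [-0.005 -0.002  1.509 -0.01 ] sd [0.001 0.021 0.073 0.03 ] n1018
  14.750 z -0.0057 pred -0.0053 -> [-0.006 -0.008  1.51  -0.011] sd [0.001 0.018 0.073 0.03 ] n1026
al [ 0.208 -0.082  0.025 -0.006]
[[0, 0.7, 0.06, 0, 0, 0], [0, -0.94, -0.06, 0, 0, 0], [0, 0.34, 0.0, 0, 0, 0], [0, -0.1, 0.0, 0, 0, 0]]
end pred [-0.002  0.007] [0.021 0.062]
```

Emit:
send_rows:
  rows:
    - [0, 0.7, 0.06, 0, 0, 0]
    - [0, -0.94, -0.06, 0, 0, 0]
    - [0, 0.34, 0, 0, 0, 0]
    - [0, -0.1, 0, 0, 0, 0]

```text
clock: 15.3
tool_pos: [0.4858, -0.0918, 0.261]
ee_rot: [0.0, 0.026, 1.0, -0.0]
ft_force: [-2.4, -1.3, 17.4]
grip_width: 0.284
grasp_force: 67.6
```

```bash
python3 ctl.py 3 ls 4 0.009
```

```text
t 15.300 lean meas -0.010 cmd -0.008 tool [ 0.4858 -0.0918  0.261 ] F [-2.4 -1.3 17.4] w 0.284
  15.300 z 0.0055 pred -0.0016 -> [ 0.005  0.026  1.508 -0.008] sd [0.001 0.027 0.073 0.029] n1026
  15.350 z 0.0066 pred 0.0067 -> [ 0.007  0.023  1.508 -0.009] sd [0.001 0.021 0.073 0.029] n1024
  15.400 z 0.0080 pred 0.0077 -> [ 0.008  0.025  1.508 -0.008] sd [0.001 0.018 0.073 0.029] n1024
al [-0.213  0.077 -0.035 -0.003]
[[0, -0.66, 0.06, 0, 0, 0], [0, 0.94, -0.06, 0, 0, 0], [0, -0.36, 0.0, 0, 0, 0], [0, 0.1, 0.0, 0, 0, 0]]
end pred [ 0.01  -0.002] [0.021 0.062]
```

Emit:
send_rows:
  rows:
    - [0, -0.66, 0.06, 0, 0, 0]
    - [0, 0.94, -0.06, 0, 0, 0]
    - [0, -0.36, 0, 0, 0, 0]
    - [0, 0.1, 0, 0, 0, 0]

```text
clock: 15.95
tool_pos: [0.4858, -0.0918, 0.261]
ee_rot: [0.0, 0.026, 1.0, -0.0]
ft_force: [-4.7, 0.3, 18.5]
grip_width: 0.28
grasp_force: 67.5
```

```bash
python3 ctl.py 3 ls 4 -0.25 -0.1
```

```text
t 15.950 lean meas -0.011 cmd -0.002 tool [ 0.4858 -0.0918  0.261 ] F [-4.7  0.3 18.5] w 0.280
  15.950 z 0.0029 pred 0.0096 -> [ 0.003 -0.02   1.511 -0.011] sd [0.001 0.027 0.072 0.029] n1033
  16.000 z 0.0022 pred 0.0019 -> [ 0.002 -0.016  1.51  -0.01 ] sd [0.001 0.021 0.072 0.029] n1028
  16.050 z 0.0022 pred 0.0013 -> [ 0.002 -0.007  1.509 -0.009] sd [0.001 0.018 0.072 0.029] n1025
al [-0.292 -0.255  0.035  0.083]
[[0, -0.92, 0.12, 0, 0, 0], [0, 0.1, -0.02, 0, 0, 0], [0, 0.94, -0.1, 0, 0, 0], [0, 0.16, 0.0, 0, 0, 0]]
end pred [-0.038 -0.103] [0.021 0.062]
```

Held for over 6 s; lowering at about 0.1 rad/s.

Emit:
send_rows:
  rows:
    - [0, -0.92, 0.12, 0, 0, 0]
    - [0, 0.1, -0.02, 0, 0, 0]
    - [0, 0.94, -0.1, 0, 0, 0]
    - [0, 0.16, 0, 0, 0, 0]

```text
clock: 16.6
tool_pos: [0.4865, -0.0788, 0.2606]
ee_rot: [0.0, 0.025, 1.0, 0.0]
ft_force: [-0.4, -0.2, 7.3]
grip_width: 0.282
grasp_force: 66.5
```

```bash
python3 ctl.py 3 ls 4 -0.25 -0.1
```

```text
t 16.600 lean meas 0.090 cmd 0.084 tool [ 0.4865 -0.0788  0.2606] F [-0.4 -0.2  7.3] w 0.282
  16.600 z -0.0390 pred -0.0385 -> [-0.039 -0.104  1.509 -0.009] sd [0.001 0.027 0.071 0.028] n1002
  16.650 z -0.0436 pred -0.0442 -> [-0.044 -0.093  1.508 -0.008] sd [0.001 0.021 0.071 0.028] n1010
  16.700 z -0.0473 pred -0.0483 -> [-0.047 -0.08   1.507 -0.006] sd [0.001 0.018 0.071 0.028] n999
al [-0.112  0.178  0.083  0.142]
[[0, -0.64, 0.02, 0, 0, 0], [0, 0.94, 0.02, 0, 0, 0], [0, -0.3, -0.04, 0, 0, 0], [0, 0.18, 0.02, 0, 0, 0]]
end pred [-0.1   -0.098] [0.021 0.062]
```

Emit:
send_rows:
  rows:
    - [0, -0.64, 0.02, 0, 0, 0]
    - [0, 0.94, 0.02, 0, 0, 0]
    - [0, -0.3, -0.04, 0, 0, 0]
    - [0, 0.18, 0.02, 0, 0, 0]

```text
clock: 17.25
tool_pos: [0.4867, -0.0733, 0.2599]
ee_rot: [0.0, 0.026, 1.0, -0.0]
ft_force: [-2.4, 2.2, 11.6]
grip_width: 0.279
grasp_force: 67.1
```

```bash
python3 ctl.py 3 ls 4 -0.25 -0.09
```

```text
t 17.250 lean meas 0.133 cmd 0.140 tool [ 0.4867 -0.0733  0.2599] F [-2.4  2.2 11.6] w 0.279
  17.250 z -0.1021 pred -0.1005 -> [-0.102 -0.102  1.507 -0.006] sd [0.001 0.027 0.071 0.028] n1001
  17.300 z -0.1067 pred -0.1071 -> [-0.107 -0.095  1.508 -0.006] sd [0.001 0.021 0.071 0.028] n999
  17.350 z -0.1124 pred -0.1115 -> [-0.112 -0.104  1.507 -0.007] sd [0.001 0.018 0.071 0.028] n994
al [0.316 0.122 0.218 0.218]
[[0, 0.56, 0.14, 0, 0, 0], [0, -0.62, -0.14, 0, 0, 0], [0, 0.3, 0.04, 0, 0, 0], [0, 0.0, 0.0, 0, 0, 0]]
end pred [-0.16 -0.08] [0.021 0.062]
```

Emit:
send_rows:
  rows:
    - [0, 0.56, 0.14, 0, 0, 0]
    - [0, -0.62, -0.14, 0, 0, 0]
    - [0, 0.3, 0.04, 0, 0, 0]
    - [0, 0, 0, 0, 0, 0]

```text
clock: 17.9
tool_pos: [0.4873, -0.0629, 0.2581]
ee_rot: [-0.0, 0.026, 1.0, 0.0]
ft_force: [-1.0, 1.4, 9.2]
grip_width: 0.28
grasp_force: 66.9
```

```bash
python3 ctl.py 3 ls 4 -0.26 -0.09
```

```text
t 17.900 lean meas 0.214 cmd 0.215 tool [ 0.4873 -0.0629  0.2581] F [-1.   1.4  9.2] w 0.280
  17.900 z -0.1501 pred -0.1601 -> [-0.15  -0.053  1.511 -0.004] sd [0.001 0.027 0.07  0.028] n992
  17.950 z -0.1524 pred -0.1528 -> [-0.153 -0.048  1.512 -0.004] sd [0.001 0.021 0.07  0.028] n994
  18.000 z -0.1550 pred -0.1549 -> [-0.155 -0.048  1.511 -0.004] sd [0.001 0.018 0.07  0.028] n986
al [-0.058  0.232  0.279  0.264]
[[0, -0.88, -0.06, 0, 0, 0], [0, 0.94, 0.08, 0, 0, 0], [0, 0.14, 0.04, 0, 0, 0], [0, -0.04, -0.02, 0, 0, 0]]
end pred [-0.2   -0.086] [0.021 0.062]
```

Emit:
send_rows:
  rows:
    - [0, -0.88, -0.06, 0, 0, 0]
    - [0, 0.94, 0.08, 0, 0, 0]
    - [0, 0.14, 0.04, 0, 0, 0]
    - [0, -0.04, -0.02, 0, 0, 0]

```text
clock: 18.55
tool_pos: [0.4876, -0.0563, 0.2565]
ee_rot: [0.0, 0.025, 1.0, 0.0]
ft_force: [0.1, 1.7, 6.9]
grip_width: 0.282
grasp_force: 66.9
```

```bash
python3 ctl.py 3 ls 4 -0.29 -0.09
```

```text
t 18.550 lean meas 0.266 cmd 0.265 tool [ 0.4876 -0.0563  0.2565] F [0.1 1.7 6.9] w 0.282
  18.550 z -0.2047 pred -0.2000 -> [-0.205 -0.098  1.509 -0.005] sd [0.001 0.027 0.069 0.029] n1002
  18.600 z -0.2092 pred -0.2096 -> [-0.209 -0.094  1.511 -0.004] sd [0.001 0.021 0.069 0.029] n1005
  18.650 z -0.2134 pred -0.2140 -> [-0.214 -0.089  1.513 -0.004] sd [0.001 0.018 0.069 0.029] n998
al [0.326 0.304 0.329 0.35 ]
[[0, 0.18, 0.06, 0, 0, 0], [0, -0.06, -0.02, 0, 0, 0], [0, 0.08, 0.02, 0, 0, 0], [0, 0.06, 0.02, 0, 0, 0]]
end pred [-0.24   0.006] [0.01  0.033]
```

Emit:
send_rows:
  rows:
    - [0, 0.18, 0.06, 0, 0, 0]
    - [0, -0.06, -0.02, 0, 0, 0]
    - [0, 0.08, 0.02, 0, 0, 0]
    - [0, 0.06, 0.02, 0, 0, 0]

```text
clock: 19.2
tool_pos: [0.4882, -0.0463, 0.2532]
ee_rot: [-0.0, 0.026, 1.0, 0.0]
ft_force: [-0.8, 3.1, 7.7]
grip_width: 0.287
grasp_force: 67.0
```

```bash
python3 ctl.py 2 ramp 12 -0.244
```

```text
t 19.200 lean meas 0.347 cmd 0.349 tool [ 0.4882 -0.0463  0.2532] F [-0.8  3.1  7.7] w 0.287
  19.200 z -0.2373 pred -0.2396 -> [-0.237  0.009  1.516 -0.003] sd [0.001 0.029 0.067 0.029] n992
  19.250 z -0.2365 pred -0.2368 -> [-0.237  0.016  1.517 -0.003] sd [0.001 0.021 0.067 0.03 ] n986
al [ 0.3    0.25   0.201  0.151  0.102  0.053  0.003 -0.046 -0.096 -0.145
 -0.195 -0.244]
[[0, -0.16, -0.04, 0, 0, 0], [0, -0.14, -0.04, 0, 0, 0], [0, -0.16, -0.04, 0, 0, 0], [0, -0.16, -0.04, 0, 0, 0], [0, -0.16, -0.02, 0, 0, 0], [0, -0.16, 0.0, 0, 0, 0], [0, -0.16, 0.0, 0, 0, 0], [0, -0.16, 0.0, 0, 0, 0], [0, -0.16, 0.0, 0, 0, 0], [0, -0.16, 0.02, 0, 0, 0], [0, -0.16, 0.04, 0, 0, 0], [0, -0.16, 0.02, 0, 0, 0]]
end pred [-0.24  0.  ] [0.029 0.005]
```

Emit:
send_rows:
  rows:
    - [0, -0.16, -0.04, 0, 0, 0]
    - [0, -0.14, -0.04, 0, 0, 0]
    - [0, -0.16, -0.04, 0, 0, 0]
    - [0, -0.16, -0.04, 0, 0, 0]
    - [0, -0.16, -0.02, 0, 0, 0]
    - [0, -0.16, 0, 0, 0, 0]
    - [0, -0.16, 0, 0, 0, 0]
    - [0, -0.16, 0, 0, 0, 0]
    - [0, -0.16, 0, 0, 0, 0]
    - [0, -0.16, 0.02, 0, 0, 0]
    - [0, -0.16, 0.04, 0, 0, 0]
    - [0, -0.16, 0.02, 0, 0, 0]

```text
clock: 20.8
tool_pos: [0.4841, -0.1229, 0.2572]
ee_rot: [-0.0, 0.026, 1.0, -0.0]
ft_force: [2.6, -0.1, 1.3]
grip_width: 0.285
grasp_force: 66.5
```

```bash
python3 ctl.py 2 ramp 1 -0.244
```

```text
t 20.800 lean meas -0.252 cmd -0.244 tool [ 0.4841 -0.1229  0.2572] F [ 2.6 -0.1  1.3] w 0.285
  20.800 z -0.2396 pred -0.2400 -> [-0.24   0.     1.517 -0.003] sd [0.001 0.005 0.065 0.032] n992
  20.850 z -0.2394 pred -0.2400 -> [-0.24   0.     1.517 -0.003] sd [0.001 0.005 0.065 0.032] n997
al [-0.244]
[[0, 0.0, 0.0, 0, 0, 0]]
end pred [-0.24  0.  ] [0.001 0.005]
```

On the rest with the spring relaxed. Next: open, then lift straight up.

Emit:
send_rows:
  rows:
    - [0, 0, 0, 0, 0, 0]
    - [0, 0, 0, 0, 0, 0]
    - [0, 0, 0, 0, 0, 0]
    - [0, 0, 0, 0, 0, 0]
    - [0, 0, 0, 0, 0, 0]
    - [0, 0, 0, 0, 0, 0]
  gripper: 75

```text
clock: 21.65
tool_pos: [0.4842, -0.1218, 0.2573]
ee_rot: [-0.0, 0.025, 1.0, 0.0]
ft_force: [-0.3, -0.0, 0.1]
grip_width: 0.879
grasp_force: 0.0
```

Emit:
send_rows:
  rows:
    - [0, 0, -0.3, 0, 0, 0]
    - [0, 0, -0.6, 0, 0, 0]
    - [0, 0, -1, 0, 0, 0]
    - [0, 0, -1, 0, 0, 0]
    - [0, 0, -1, 0, 0, 0]
    - [0, 0, -1, 0, 0, 0]
    - [0, 0, -0.5, 0, 0, 0]
    - [0, 0, 0, 0, 0, 0]
    - [0, 0, 0, 0, 0, 0]
    - [0, 0, 0, 0, 0, 0]
    - [0, 0, 0, 0, 0, 0]

```text
clock: 23.02
tool_pos: [0.4841, -0.1217, 0.4728]
ee_rot: [-0.0, 0.025, 1.0, 0.0]
ft_force: [-0.5, 0.5, 0.2]
grip_width: 0.882
grasp_force: 0.0
```

Run:
```python
from h import *
s,w=grab('wrist','w9.png'); print(s['clock'],s['tool_pos'],s['ft_force'],s['grip_width'])
for _ in range(3): print(rawtilt(robot.get_image('scene'),.044))
P=stand(wcloud(s,w)); m=(P[...,2]>.1)&(P[...,0]<-.13)&(P[...,0]>-.2)&(abs(P[...,1])<.1)&(w['color'].max(-1)<60)
print(np.nanmedian(P[m],0),m.sum())
```

```text
23.025 [ 0.48408091 -0.12173657  0.47275146] [-0.49222937  0.48902537  0.1623431 ] 0.8819133024983099
(np.float64(-0.24105420861024568), np.float64(0.002096500782211275), 993)
(np.float64(-0.24071136371840457), np.float64(0.00204030506673183), 995)
(np.float64(-0.24150781068780522), np.float64(0.0021019146032926973), 996)
[-0.17911091 -0.0303929   0.39762911] 37267
```

View pics/w9.png

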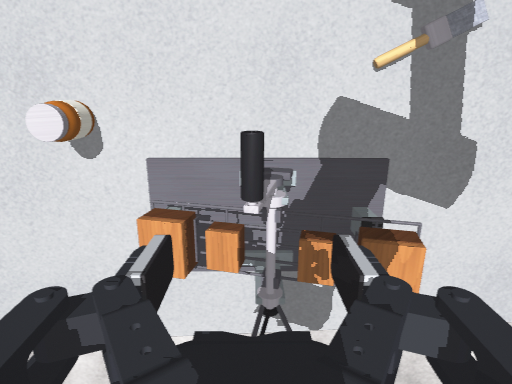

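The view shows the sleeve free at (252,165), the rocker on its right-hand rest, and the jar and brush in place. I'll hand in.

```bash
python3 -c "
from plant import robot
print(robot.hand_in())"
```

```text
the job is handed in; nothing more can be done
None
```

I handed the job in at about 23 s (no verdict was returned): the pointer stayed within the flag for about 6 s by camera readings, then I lowered the rocker at about 0.1 rad/s onto its right-hand rest (tilt -0.24 rad) and let go of the handle with its spring relaxed.

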